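# Snap the lid of a sample box shut all round

## Task

The lid of the larger sample box has only been laid on: the four rim sections, one on each side, still stand up. Press each of them down with the fingertips until it clicks shut, level with the lid's corners, without pressing on the clear window in the middle. Leave the box standing where it is, do not pick it up, and leave the things around it undisturbed.

Things in the scene. Friction and masses are not known exactly. Their poses are not given: they have to be found in the camera images.
- sample_box: the larger sample box, the one to close, loose, about 0.5 kg: dark grey tub 110 x 150 mm, paler grey lid 120 mm along its x, 160 mm along its y. Origin: centre of its underside; z up. The lid's four 24 mm square corner blocks are already seated, tops 62 mm above the bench; between them each side has one flexible rim section, 22 mm wide (long ones 109 mm, short ones 69 mm long), bending along its inner edge
- window: thin clear window in the middle of that lid, 68 x 108 mm, top face 57 mm above the bench, sunk 5 mm below the shut rim; must not be pressed on. A fixed frame 4 mm wide, 62 mm high, divides it from the rim sections. Origin: the window's centre
- rim_front (a joint): angle of the long section on the box's -x side, rad: 0 to 0.06 = open, loose, sloping up outward, outer edge 6 to 7 mm above the corner blocks; 0.32 = clicked shut, level with them. Springs back up to 0.06 if let go before about 0.21; beyond that it snaps shut by itself and stays. Pressed 14 mm from its inner edge it takes about 10 N to click (less nearer the outer edge, more nearer the inner), then stops hard
- rim_front_press (a point): point on the top face of the long section on the box's -x side, midway along it, 14 mm outward from its inner edge (8 mm in from the outer edge), 52 mm from the box's middle; 66 mm above the bench when open, 62 mm when shut
- rim_back (a joint): angle of the long section on the box's +x side, rad: 0 to 0.06 = open, loose, sloping up outward, outer edge 6 to 7 mm above the corner blocks; 0.32 = clicked shut, level with them. Springs back up to 0.06 if let go before about 0.21; beyond that it snaps shut by itself and stays. Pressed 14 mm from its inner edge it takes about 10 N to click (less nearer the outer edge, more nearer the inner), then stops hard
- rim_back_press (a point): point on the top face of the long section on the box's +x side, midway along it, 14 mm outward from its inner edge (8 mm in from the outer edge), 52 mm from the box's middle; 66 mm above the bench when open, 62 mm when shut
- rim_left (a joint): angle of the short section on the box's +y side, rad: 0 to 0.06 = open, loose, sloping up outward, outer edge 6 to 7 mm above the corner blocks; 0.32 = clicked shut, level with them. Springs back up to 0.06 if let go before about 0.21; beyond that it snaps shut by itself and stays. Pressed 14 mm from its inner edge it takes about 10 N to click (less nearer the outer edge, more nearer the inner), then stops hard
- rim_left_press (a point): point on the top face of the short section on the box's +y side, midway along it, 14 mm outward from its inner edge (8 mm in from the outer edge), 72 mm from the box's middle; 66 mm above the bench when open, 62 mm when shut
- rim_right (a joint): angle of the short section on the box's -y side, rad: 0 to 0.06 = open, loose, sloping up outward, outer edge 6 to 7 mm above the corner blocks; 0.32 = clicked shut, level with them. Springs back up to 0.06 if let go before about 0.21; beyond that it snaps shut by itself and stays. Pressed 14 mm from its inner edge it takes about 10 N to click (less nearer the outer edge, more nearer the inner), then stops hard
- rim_right_press (a point): point on the top face of the short section on the box's -y side, midway along it, 14 mm outward from its inner edge (8 mm in from the outer edge), 72 mm from the box's middle; 66 mm above the bench when open, 62 mm when shut
- small_box: smaller sample box of the same make, 70 x 90 x 38 mm, already shut; to be left alone. Origin: centre of underside
- tweezers: steel tweezers lying flat, 135 mm long along their own x, 9 mm high. Origin: middle, on the bench
- jar: screw-lid sample jar, 48 mm diameter, 62 mm high. Origin: centre of underside
- dish: covered glass dish, 65 mm diameter, 17 mm high. Origin: centre of underside
- slide_case: blue microscope slide case, 36 x 88 x 31 mm. Origin: centre of underside
- blower: reddish rubber dust blower standing on its foot, 62 mm diameter, 125 mm high. Origin: centre of underside
- stub_block: aluminium block 70 x 70 x 22 mm with four steel stubs 9 mm high. Origin: centre of underside
Things that resemble listed ones, but are neither listed nor needed, are in the scene too. Leave any pink or red look-alike of the sample_box alone.

How it is judged:
By the outcome, as a careful person would: the job done as asked, in the order asked, and still so for the second after the job is handed in, with the robot touching nothing.
It also fails if it takes over 48 s, if anything falls off the work surface, if the arm or the gripper's body presses on something with over 40 N, if the wrist force passes 120 N, or if a joint passes its speed limit or range.

## Robot

A 6-joint arm with a two-finger parallel gripper is mounted at the origin on the work surface. World frame = base frame: x ahead of the robot, y to its left, z up, the work surface at z = 0. Lengths are in m, angles in rad, forces in N, time in s.
With the tool pointing down it reaches from about 0.325 to 0.775 m from the base axis. Payload 5.5 kg.
Tool frame: the origin (TCP) lies midway between the tips of the shut fingers; the grasp point (between the pads) lies hold_point_z behind it (hold_point_z is the distance from the TCP to the grasp point, in m); z points along the fingers, y is the line along which they close (so a half turn about z gives the same grasp; the last joint's range is limited). The gripper opens to 85 mm and grips with 20 to 120 N. Pads are 22 mm wide; open, the fingers measure 114 mm over their backs; the gripper's body (76 mm by 85 mm) begins 54 mm behind the grasp point. The pads swing forward as they close: fully open they stand 13 mm farther back than shut.
Start: joints at [1.194, 0.091, 1.231, -0, 1.82, -0.057], TCP at [0.189, 0.57, 0.231] pointing down, gripper open.
Joint ranges: [-2.87, 2.87], [-0.86, 2.18], [0.17, 2.46], [-1.51, 4.65], [0.06, 2.69], [-2.65, 2.65]. Speed limits (rad/s): [2.57, 2.57, 3.01, 3.14, 3.14, 3.14].

## Interface

Orientations are given as a rotation vector (axis times angle).
In Python, from workcell import * gives the robot as it stands.
- The arm moves only by the tool step_arm, never from a script. Its arguments are lists of equal length, an entry for each row: "offset": the shift along the tool's x, y, z scaled (see below), a list of three; "twist": the turn about the tool's z scaled (see below); "jaw": the closure, from -1 (fully open) to 1 (shut), so that 0 is half open. A call has 1 to 8 rows; each row shifts and turns the commanded pose from where the row before left it, along the tool's axes as they then stand; what a row does not reach is not made up. The controller multiplies each number of a shift by 2.5 cm and each number of a turn by 5 degrees. A row lasts 1/8 s, in which the tool goes at most 62.5 mm and 10.7 degrees, less where a joint would pass 70% of its speed; a pose out of reach is approached as far as the arm can. A call with a number of a shift or a turn outside -1 to 1 is refused whole. A call with a gripper value outside its range is refused whole. The fingers move at their own pace and stop on an object; "squeeze" is the grip in N (left out, the last holds). Time passes only in rows, so rows that do not move let the fingers close. It gives the time, the measured TCP pose, the force, the opening and the grip force at its end, in the units of the state.
- get_state(): the state, without advancing time (a new reading comes with each control period).
- get_image(name): name is "side" or "top" or "wrist"; returns a dict with "image" (384x512x3 uint8, red, green, blue), "fx", "fy", "cx", "cy" (pixels), "eye" and "attitude" of the camera in the world. Camera axes: x right, y down, z forward; pixel columns grow to the right and rows downward; lengths in m; the calibration is good to about 2 mm. A picture is of the moment at which its call begins. There is no depth.
- finish_job(): hands the job in; it is judged then, once.
The state is a dict: "clock": time; "qpos": joint angles; "qvel": joint speeds; "joint_torque": joint torques, N m; "tool_pos": TCP position; "orientation": TCP orientation; "contact_force": force on the tool from outside, world axes, zero at the start; "wrist_torque": the same for the moment, N m; "opening": finger opening in m; "finger_force": force on a finger pad.
Only numpy, scipy, OpenCV 4.12 (cv2) and the standard library are available. Lean on these libraries where they do the work, as an engineer would, in place of code of your own. Each camera call takes 0.05 s, during which the arm holds its last target. There are 200 camera calls.

## Working session

There is one attempt and no reset: what is moved stays moved. The work goes in short steps, Python scripts to look and compute and a tool call to move; the robot and the scene stay as the last step left them, time stands still between calls to the robot, and variables do not carry over. Pictures are saved under pics/ and viewed, at most 10 in all, crops included, and the job is handed in when it is done.

Besides the shell and the picture viewer there is one more tool, called after "Emit:" by a JSON object that holds its "fn" and its "kwargs". step_arm: Moves the arm, as the interface text tells. Shifts and turns lie within -1 to 1; 1 stands for 2.5 cm of shift or 5 degrees of turn. Its arguments: {"type":"object","properties":{"offset":{"type":"array","items":{"type":"array","items":{"type":"number"}}},"twist":{"type":"array","items":{"type":"number"}},"jaw":{"type":"array","items":{"type":"number"}},"squeeze":{"type":"number"}},"required":["offset","twist","jaw"]}

```bash
mkdir -p pics; cat > h.py <<'E'
from workcell import *
import numpy as np, cv2
from scipy.spatial.transform import Rotation as R
def snap(n,f):
    d=get_image(n); cv2.imwrite('pics/'+f,cv2.cvtColor(d['image'],cv2.COLOR_RGB2BGR)); return d
def att(d):
    a=np.array(d['attitude'],float)
    return a if a.shape==(3,3) else (R.from_rotvec(a).as_matrix() if a.size==3 else R.from_quat(a).as_matrix())
def ray(d,u,v,z):
    r=att(d)@np.array([(u-d['cx'])/d['fx'],(v-d['cy'])/d['fy'],1]); e=np.array(d['eye']); return e+r*(z-e[2])/r[2]
E
python3 - <<'E'
from h import *
a=snap('top','t0.png'); b=snap('side','s0.png')
for d in(a,b): print({k:v for k,v in d.items() if k!='image'})
s=get_state(); print(s)
i=np.hstack([cv2.imread('pics/t0.png'),cv2.imread('pics/s0.png')])
E
```

```text
{'fx': 460.1893069593364, 'fy': 460.1893069593364, 'cx': 264.5471095786322, 'cy': 194.9156797687675, 'eye': array([ 0.29622116, -0.02976043,  1.18725049]), 'attitude': array([-2.09820225,  2.15199555, -0.15699894])}
{'fx': 451.4659714126604, 'fy': 451.4659714126604, 'cx': 254.9242896137873, 'cy': 195.6171111601752, 'eye': array([-0.08020551, -0.58829038,  0.83431856]), 'attitude': array([-2.20211389,  0.88175161, -0.38722667])}
{'clock': 0.1, 'qpos': array([ 1.19425387e+00,  9.18073452e-02,  1.23179356e+00,  7.44283768e-06,
        1.81980372e+00, -5.66819101e-02]), 'qvel': array([-0.00062023, -0.00294596, -0.00292668, -0.00033859, -0.00046937,
       -0.00025962]), 'joint_torque': array([ 3.67363711e-03, -4.60218000e+01, -4.19216287e+01, -1.51244390e-04,
        1.08049673e-02,  1.00269634e-05]), 'tool_pos': array([0.1885537 , 0.56932876, 0.23023384]), 'orientation': array([-5.00230483e-01, -3.10110870e+00,  2.77695053e-03]), 'contact_force': array([0.67973462, 0.17204781, 0.28903551]), 'wrist_torque': array([0.08334839, 0.00374859, 0.04275213]), 'finger_force': 0.0, 'opening': 0.08536931507484354}
```

View pics/t0.png

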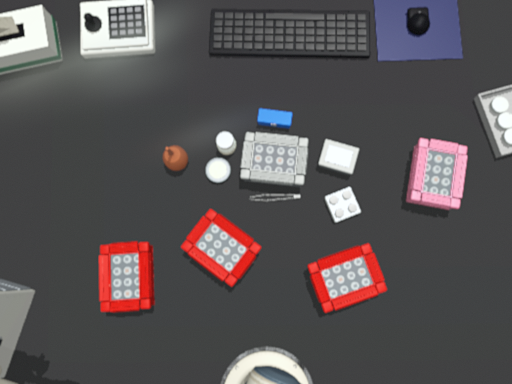

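View pics/s0.png

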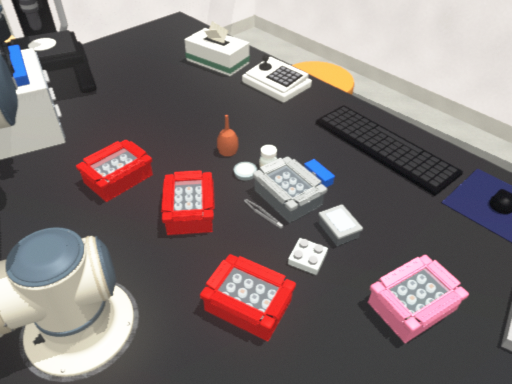

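The larger grey box is at top-view pixel (274,158). It could be mistaken for the red boxes at (125,277), (221,247) and (347,277), the pink one at (437,173), or the small shut box at (339,156). I choose the grey one at (274,158) and check it in a close crop.

```bash
python3 - <<'E'
from h import *
d=get_image('top'); im=d['image'][120:215,225:325]
hsv=cv2.cvtColor(im,cv2.COLOR_RGB2HSV)
m=((hsv[...,2]>110)&(hsv[...,1]<60)).astype(np.uint8)
c=max(cv2.findContours(m,0,2)[0],key=cv2.contourArea)
r=cv2.minAreaRect(c); pts=cv2.boxPoints(r)+[225,120]; print(r,pts)
for p in pts: print(ray(d,*p,0.064))
W=np.array([ray(d,*(q[0]+[225,120]),0.064)[:2] for q in c],np.float32)
print(cv2.minAreaRect(W))
big=cv2.resize(im,None,fx=6,fy=6,interpolation=cv2.INTER_CUBIC)[:,:,::-1].copy()
cv2.drawContours(big,[(c*6+3)],-1,(0,255,0),1)
cv2.imwrite('pics/c0.png',big)
E
```

```text
((48.90983581542969, 37.508201599121094), (65.83747100830078, 49.253822326660156), 6.115503787994385) [[238.55485535 178.48802948]
 [243.80201721 129.51450253]
 [309.26481628 136.52837372]
 [304.01765442 185.50189972]]
[0.52916916 0.05392392 0.064     ]
[0.65565157 0.03879599 0.064     ]
[ 0.63223173 -0.12629129  0.064     ]
[ 0.50688405 -0.10832867  0.064     ]
((0.5809127688407898, -0.0356701985001564), (0.164664164185524, 0.1269068717956543), 82.179443359375)
```

View pics/c0.png

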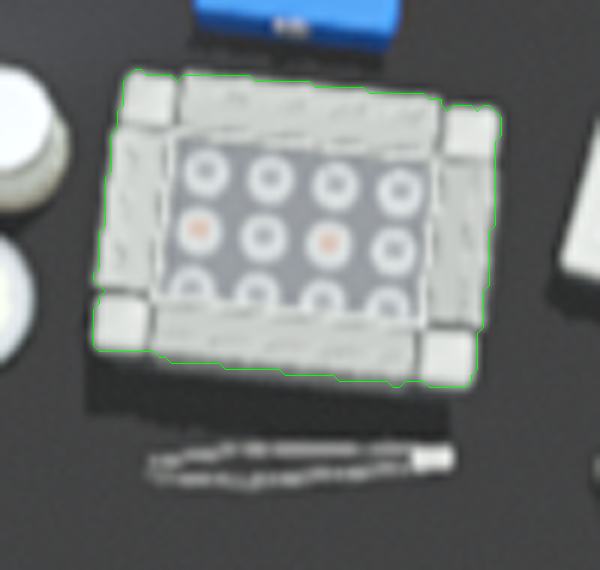

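The crop shows the grey box with its lid and window tray, rim sections proud, and tweezers below it. The slide case (top), jar and dish (left) are clear of it. I get a centre of about (0.581, -0.036) and a yaw of about -7.8°. Next I go above it.

Emit:
{"fn": "step_arm", "kwargs": {"offset": [[0, 0, 0], [0, 0, 0], [0, 0, 0], [-0.8, -0.9, 0], [-0.8, -0.9, 0], [-0.8, -0.9, 0], [-0.8, -0.9, 0], [-0.8, -0.9, 0]], "twist": [-0.7, -0.7, -0.7, 0, 0, 0, 0, 0], "jaw": [1, 1, 1, 1, 1, 1, 1, 1], "squeeze": 20}}

```text
clock: 1.15
tool_pos: [0.2728, 0.4436, 0.2309]
orientation: [-0.214, -3.134, 0.001]
contact_force: [0.0, 0.2, -0.1]
opening: -0.0001
finger_force: 0.0
```

Emit:
{"fn": "step_arm", "kwargs": {"offset": [[-0.8, -0.9, 0], [-0.8, -0.9, 0], [-0.8, -0.9, 0], [-0.8, -0.9, 0], [-0.8, -0.9, 0], [-0.8, -0.9, 0], [-0.8, -0.9, 0], [-0.8, -0.9, 0]], "twist": [0, 0, 0, 0, 0, 0, 0, 0], "jaw": [1, 1, 1, 1, 1, 1, 1, 1]}}

```text
clock: 2.15
tool_pos: [0.4067, 0.2435, 0.231]
orientation: [-0.214, -3.134, 0.0]
contact_force: [0.9, 0.5, -0.3]
opening: 0.0005
finger_force: 0.0
```

Emit:
{"fn": "step_arm", "kwargs": {"offset": [[-0.8, -0.9, 0], [-0.8, -0.9, 0], [-0.8, -0.9, 0], [-0.8, -0.9, 0], [-0.8, -0.9, 0], [-0.8, -0.9, 0], [0, 0, 0]], "twist": [0, 0, 0, 0, 0, 0, 0], "jaw": [1, 1, 1, 1, 1, 1, 1]}}

```text
clock: 3.02
tool_pos: [0.5074, 0.0929, 0.2305]
orientation: [-0.219, -3.133, 0.001]
contact_force: [0.5, -0.3, -0.7]
opening: 0.0
finger_force: 0.0
```

```bash
python3 - <<'E'
from h import *
d=snap('wrist','w0.png'); print({k:v for k,v in d.items() if k!='image'})
s=get_state(); print(s['clock'],s['tool_pos'],R.from_rotvec(s['orientation']).as_matrix(),s['contact_force'],s['opening'])
E
```

```text
{'fx': 341.279537050843, 'fy': 341.279537050843, 'cx': 252.77895190435012, 'cy': 190.78832959928897, 'eye': array([0.42698842, 0.10318993, 0.37449906]), 'attitude': array([2.17860038, 1.89429024, 0.30414904])}
3.075 [0.50692334 0.09386275 0.23074705] [[-9.90469095e-01  1.37730012e-01 -1.18968439e-03]
 [ 1.37729940e-01  9.90469809e-01  1.42679177e-04]
 [ 1.19799768e-03 -2.25358448e-05 -9.99999282e-01]] [-0.15366858 -0.00317169  0.52085676] 0.0003345343755855758
```

View pics/w0.png

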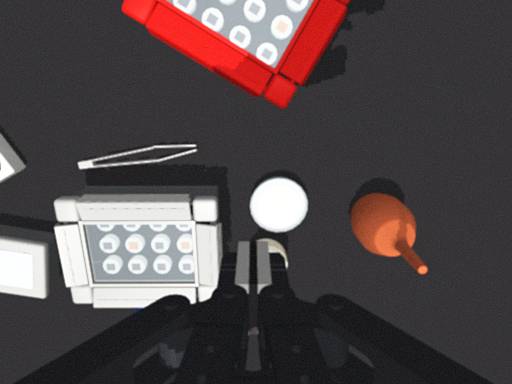

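The wrist view shows the whole box on the left, corner blocks near (66,209), (205,209), (82,295) and (207,296), clear of the fingers. I measure it from here.

```bash
python3 - <<'E'
from h import *
d=get_image('wrist'); im=d['image']
hsv=cv2.cvtColor(im,cv2.COLOR_RGB2HSV); 
m=((hsv[...,2]>175)&(hsv[...,1]<50)).astype(np.uint8); m[:,:50]=0;m[:,225:]=0;m[:180]=0;m[320:]=0
c=max(cv2.findContours(m,0,2)[0],key=cv2.contourArea)
W=np.array([ray(d,*q[0],0.063)[:2] for q in c],np.float32); print('lid',cv2.minAreaRect(W))
# window hole: largest inner contour
cs,h=cv2.findContours(m,cv2.RETR_CCOMP,2)
k=[q for q,hh in zip(cs,h[0]) if hh[3]>=0]; k=max(k,key=cv2.contourArea)
W=np.array([ray(d,*q[0],0.062)[:2] for q in k],np.float32); print('win',cv2.minAreaRect(W))
big=cv2.resize(im[180:320,45:235],None,fx=4,fy=4,interpolation=cv2.INTER_CUBIC)[:,:,::-1].copy()
for q,col in((c,(0,255,0)),(k,(0,0,255))): cv2.drawContours(big,[(q-[45,180])*4+2],-1,col,1)
cv2.imwrite('pics/w1.png',big)
E
```

```text
lid ((0.5821316838264465, -0.03646394610404968), (0.1624448001384735, 0.12246764451265335), 82.48235321044922)
win ((0.5808819532394409, -0.035187531262636185), (0.10987541079521179, 0.06907835602760315), 82.03263092041016)
```

View pics/w1.png

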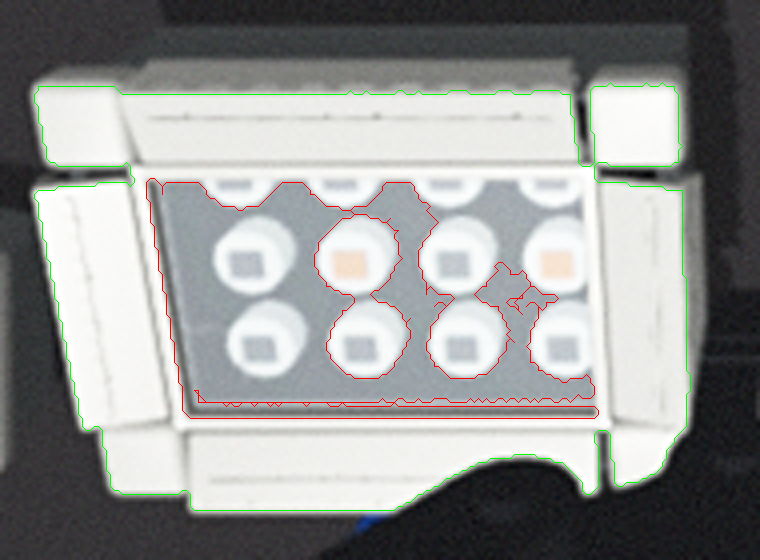

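Both cameras agree: centre (0.5815, -0.036), yaw -7.7°, and the tool is already aligned. I start with the left (+y) section.

Emit:
{"fn": "step_arm", "kwargs": {"offset": [[-0.87, -0.44, 0.5], [-0.87, -0.44, 0.5], [-0.87, -0.44, 0.5], [-0.87, -0.44, 0.5], [0, 0, 1], [0, 0, 1], [0, 0, 1], [0, 0, 0.9]], "twist": [0, 0, 0, 0, 0, 0, 0, 0], "jaw": [1, 1, 1, 1, 1, 1, 1, 1]}}

```text
clock: 4.12
tool_pos: [0.5865, 0.0403, 0.0829]
orientation: [-0.212, -3.134, -0.001]
contact_force: [0.6, 0.2, 1.4]
opening: -0.0
finger_force: 0.0
```

Emit:
{"fn": "step_arm", "kwargs": {"offset": [[0, 0, 0.2], [0, 0, 0.1], [0, 0, 0]], "twist": [0, 0, 0], "jaw": [1, 1, 1]}}

```text
clock: 4.5
tool_pos: [0.5876, 0.0392, 0.0774]
orientation: [0.214, 3.133, 0.0]
contact_force: [0.4, 0.4, -0.6]
opening: -0.0
finger_force: 0.0
```

Emit:
{"fn": "step_arm", "kwargs": {"offset": [[0, 0, 0.15], [0, 0, 0.15], [0, 0, 0.1], [0, 0, 0]], "twist": [0, 0, 0, 0], "jaw": [1, 1, 1, 1]}}

```text
clock: 5.0
tool_pos: [0.5872, 0.0391, 0.0666]
orientation: [0.214, 3.134, 0.001]
contact_force: [-0.6, 0.9, 2.6]
opening: -0.0002
finger_force: 1.1
```

Emit:
{"fn": "step_arm", "kwargs": {"offset": [[0, 0, 0.08], [0, 0, 0.04], [0, 0, 0]], "twist": [0, 0, 0], "jaw": [1, 1, 1]}}

```text
clock: 5.38
tool_pos: [0.5875, 0.0394, 0.0648]
orientation: [0.214, 3.133, 0.001]
contact_force: [-2.6, 2.4, 7.5]
opening: 0.0001
finger_force: 3.6
```

Emit:
{"fn": "step_arm", "kwargs": {"offset": [[0, 0, 0.08], [0, 0, 0]], "twist": [0, 0], "jaw": [1, 1]}}

```text
clock: 5.62
tool_pos: [0.5876, 0.0391, 0.062]
orientation: [0.214, 3.133, 0.001]
contact_force: [-0.5, 1.4, 5.2]
opening: -0.0001
finger_force: 2.7
```

Emit:
{"fn": "step_arm", "kwargs": {"offset": [[0, 0, 0.06], [0, 0, 0]], "twist": [0, 0], "jaw": [1, 1]}}

```text
clock: 5.88
tool_pos: [0.5876, 0.0391, 0.0619]
orientation: [0.214, 3.132, 0.001]
contact_force: [-4.2, 1.0, 11.3]
opening: 0.0
finger_force: 5.6
```

Force dropped at 62 mm and then rose with no travel, so it has clicked and hit its stop. Next is the back (+x) section.

Emit:
{"fn": "step_arm", "kwargs": {"offset": [[0, 0, -0.5], [0, 0, -0.5], [-0.58, -0.75, 0], [-0.58, -0.75, 0], [-0.58, -0.75, 0], [-0.58, -0.75, 0], [0, 0, 0], [0, 0, 0]], "twist": [0, 0, 0, 0, 0, 0, 0, 0], "jaw": [1, 1, 1, 1, 1, 1, 1, 1]}}

```text
clock: 6.88
tool_pos: [0.6342, -0.0436, 0.0841]
orientation: [-0.215, -3.133, -0.001]
contact_force: [-0.2, 0.2, -0.2]
opening: 0.0001
finger_force: 0.0
```

Emit:
{"fn": "step_arm", "kwargs": {"offset": [[0, 0, 0.3], [0, 0, 0.25], [0, 0, 0.15], [0, 0, 0.08], [0, 0, 0]], "twist": [0, 0, 0, 0, 0], "jaw": [1, 1, 1, 1, 1]}}

```text
clock: 7.5
tool_pos: [0.6344, -0.0428, 0.0663]
orientation: [0.213, 3.134, 0.0]
contact_force: [-1.9, 0.2, 4.6]
opening: -0.0001
finger_force: 2.3
```

Emit:
{"fn": "step_arm", "kwargs": {"offset": [[0, 0, 0.08], [0, 0, 0]], "twist": [0, 0], "jaw": [1, 1]}}

```text
clock: 7.75
tool_pos: [0.6346, -0.0428, 0.0649]
orientation: [0.213, 3.133, 0.001]
contact_force: [-2.7, 1.8, 7.3]
opening: 0.0002
finger_force: 3.6
```

Emit:
{"fn": "step_arm", "kwargs": {"offset": [[0, 0, 0.08], [0, 0, 0]], "twist": [0, 0], "jaw": [1, 1]}}

```text
clock: 8.0
tool_pos: [0.6347, -0.043, 0.062]
orientation: [0.214, 3.133, 0.0]
contact_force: [-0.7, 1.2, 6.1]
opening: 0.0
finger_force: 2.4
```

Emit:
{"fn": "step_arm", "kwargs": {"offset": [[0, 0, 0.06], [0, 0, 0]], "twist": [0, 0], "jaw": [1, 1]}}

```text
clock: 8.25
tool_pos: [0.6348, -0.043, 0.062]
orientation: [0.214, 3.132, 0.0]
contact_force: [-2.6, 2.4, 11.8]
opening: 0.0001
finger_force: 5.2
```

Emit:
{"fn": "step_arm", "kwargs": {"offset": [[0, 0, -0.5], [0, 0, -0.5], [0.53, -0.75, 0], [0.53, -0.75, 0], [0.53, -0.75, 0], [0.53, -0.75, 0], [0, 0, 0], [0, 0, 0]], "twist": [0, 0, 0, 0, 0, 0, 0, 0], "jaw": [1, 1, 1, 1, 1, 1, 1, 1]}}

```text
clock: 9.25
tool_pos: [0.5718, -0.1104, 0.085]
orientation: [0.215, 3.134, 0.0]
contact_force: [0.2, -0.2, -0.1]
opening: 0.0001
finger_force: 0.0
```

Emit:
{"fn": "step_arm", "kwargs": {"offset": [[0, 0, 0.3], [0, 0, 0.25], [0, 0, 0.15], [0, 0, 0.08], [0, 0, 0]], "twist": [0, 0, 0, 0, 0], "jaw": [1, 1, 1, 1, 1]}}

```text
clock: 9.88
tool_pos: [0.5715, -0.1104, 0.0658]
orientation: [-0.214, -3.134, 0.001]
contact_force: [-3.7, 0.2, 4.7]
opening: 0.0005
finger_force: 2.3
```

Emit:
{"fn": "step_arm", "kwargs": {"offset": [[0, 0, 0.08], [0, 0, 0]], "twist": [0, 0], "jaw": [1, 1]}}

```text
clock: 10.12
tool_pos: [0.5718, -0.1106, 0.0636]
orientation: [0.214, 3.134, -0.001]
contact_force: [-1.1, -0.5, 4.1]
opening: 0.0001
finger_force: 1.9
```

Emit:
{"fn": "step_arm", "kwargs": {"offset": [[0, 0, 0.09], [0, 0, 0]], "twist": [0, 0], "jaw": [1, 1]}}

```text
clock: 10.38
tool_pos: [0.572, -0.1104, 0.062]
orientation: [0.214, 3.133, -0.0]
contact_force: [-2.5, -0.2, 6.6]
opening: -0.0003
finger_force: 3.4
```

Emit:
{"fn": "step_arm", "kwargs": {"offset": [[0, 0, 0.06], [0, 0, 0]], "twist": [0, 0], "jaw": [1, 1]}}

```text
clock: 10.62
tool_pos: [0.5721, -0.1104, 0.0619]
orientation: [0.214, 3.132, -0.001]
contact_force: [-5.3, 0.9, 13.7]
opening: 0.0001
finger_force: 6.4
```

Front (-x) section: box dx = -0.053, dy = +0.075.

Emit:
{"fn": "step_arm", "kwargs": {"offset": [[0, 0, -0.5], [0, 0, -0.5], [0.53, 0.75, 0], [0.53, 0.75, 0], [0.53, 0.75, 0], [0.53, 0.75, 0], [0, 0, 0], [0, 0, 0]], "twist": [0, 0, 0, 0, 0, 0, 0, 0], "jaw": [1, 1, 1, 1, 1, 1, 1, 1]}}

```text
clock: 11.62
tool_pos: [0.5294, -0.0287, 0.0847]
orientation: [0.213, 3.134, -0.001]
contact_force: [0.4, -0.1, 0.4]
opening: -0.0001
finger_force: 0.0
```

Emit:
{"fn": "step_arm", "kwargs": {"offset": [[0, 0, 0.3], [0, 0, 0.25], [0, 0, 0.15], [0, 0, 0.08], [0, 0, 0]], "twist": [0, 0, 0, 0, 0], "jaw": [1, 1, 1, 1, 1]}}

```text
clock: 12.25
tool_pos: [0.529, -0.0292, 0.0658]
orientation: [-0.215, -3.134, 0.001]
contact_force: [-4.6, -0.2, 6.0]
opening: 0.0
finger_force: 3.1
```

Emit:
{"fn": "step_arm", "kwargs": {"offset": [[0, 0, 0.08], [0, 0, 0]], "twist": [0, 0], "jaw": [1, 1]}}

```text
clock: 12.5
tool_pos: [0.5293, -0.0292, 0.064]
orientation: [-0.215, -3.134, 0.0]
contact_force: [-3.0, 0.2, 6.2]
opening: -0.0004
finger_force: 3.3
```

Emit:
{"fn": "step_arm", "kwargs": {"offset": [[0, 0, 0.09], [0, 0, 0]], "twist": [0, 0], "jaw": [1, 1]}}

```text
clock: 12.75
tool_pos: [0.5296, -0.0291, 0.062]
orientation: [0.215, 3.133, -0.0]
contact_force: [-3.6, -0.2, 7.8]
opening: -0.0002
finger_force: 3.8
```

Emit:
{"fn": "step_arm", "kwargs": {"offset": [[0, 0, 0.06], [0, 0, 0]], "twist": [0, 0], "jaw": [1, 1]}}

```text
clock: 13.0
tool_pos: [0.5297, -0.0291, 0.0619]
orientation: [0.215, 3.133, -0.001]
contact_force: [-6.6, 0.3, 15.1]
opening: 0.0001
finger_force: 7.3
```

All four reached the stop. I lift, back off so the camera sees the whole lid, and verify.

Emit:
{"fn": "step_arm", "kwargs": {"offset": [[0, 0, -1], [0, 0, -1], [0, 0, -1], [0, 0, -1], [0, 0, -1], [0, 0, -1], [-1, 0, 0], [-1, 0, 0]], "twist": [0, 0, 0, 0, 0, 0, 0, 0], "jaw": [1, 1, 1, 1, 1, 1, 1, 1]}}

```text
clock: 14.0
tool_pos: [0.5798, -0.0359, 0.2095]
orientation: [0.215, 3.133, -0.0]
contact_force: [-0.5, 0.6, -0.3]
opening: 0.0001
finger_force: 0.0
```

Emit:
{"fn": "step_arm", "kwargs": {"offset": [[-1, 0, 0], [-1, 0, 0], [-1, 0, 0], [-1, 0, 0], [-0.5, 0, 0], [0, 0, 0]], "twist": [0, 0, 0, 0, 0, 0], "jaw": [1, 1, 1, 1, 1, 1]}}

```text
clock: 14.75
tool_pos: [0.6907, -0.0512, 0.2075]
orientation: [-0.215, -3.132, -0.0]
contact_force: [-0.3, 1.7, 0.3]
opening: 0.0001
finger_force: 0.0
```

```bash
python3 - <<'E'
from h import *
d=snap('wrist','w2.png'); s=snap('side','s1.png'); t=snap('top','t1.png')
a=cv2.resize(cv2.imread('pics/s1.png')[140:230,230:350],None,fx=6,fy=6,interpolation=cv2.INTER_CUBIC)
cv2.imwrite('pics/s1c.png',a)
i0=cv2.imread('pics/s0.png')[100:300,150:400].astype(int);i1=cv2.imread('pics/s1.png')[100:300,150:400].astype(int)
cv2.imwrite('pics/w2s.png',cv2.imread('pics/w2.png'))
E
```

```text
(no output)
```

View pics/w2.png

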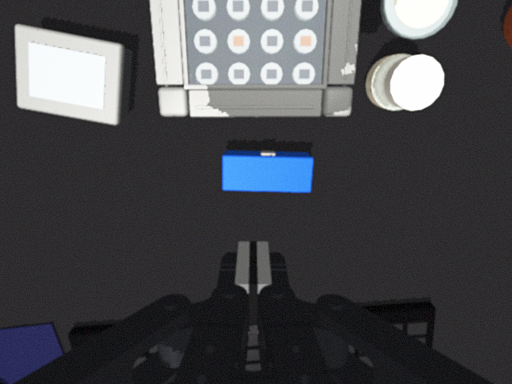

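View pics/s1c.png

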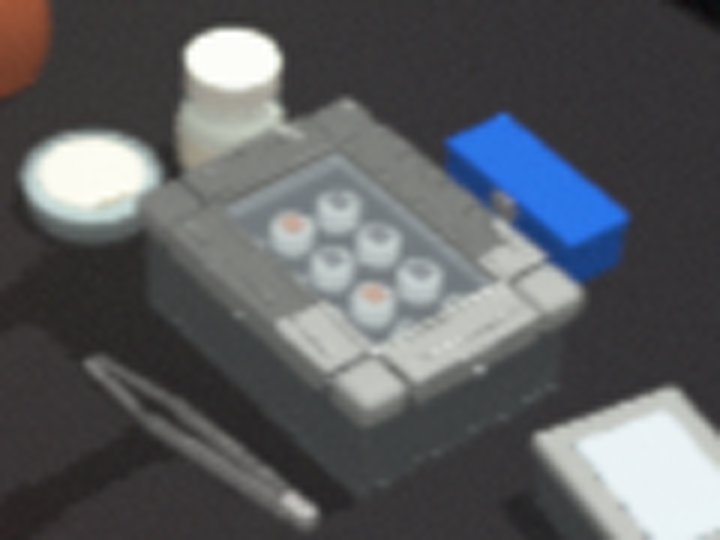

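The wrist view shows the back section and both short sections level with the corner blocks at (173,100) and (338,100). The side crop shows all four sections flush with the corners, including the front one at (240,280), and the neighbours undisturbed. I hand in.

```bash
python3 -c "
from workcell import *
print(finish_job())"
```

```text
the job is handed in; nothing more can be done
None
```

All four rim sections of the larger grey sample box are pressed to their stops and look level with the corner blocks; the box and its neighbours look undisturbed, and I handed the job in after about 15 s of the 48 s allowed.

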